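Run the red trackball out of its curved track and fit it in the black controller

TASK

Push the red ball along the curved grey track, under its yellow lips, until it drops into the seat in the open pan at the track's exit. Then lift it out from there and set it in the empty steel cup on top of the black trackball housing, letting go so that it rests there. Leave the blue ball where it sits on the beige housing.

Things in the scene. Friction and masses are not known exactly. Their poses are not given: they have to be found in the camera images.
- red_ball_center (a point): Centre of the smooth red plastic ball, 50 mm across, 60 to 125 g, that rolls in the track (its axes turn with it and mean nothing). It starts at rest in the track's straight entry part, its centre 25 mm above the channel floor; rolling friction soon stops it when not pushed. Above the lips' slot only its top shows: it cannot be lifted out of the channel.
- track: Grey track fixed to the desk; origin on the desk at the bend's centre, z up. In its axes (mm) the centreline runs from (110, -120) along +y to (110, 0), then a quarter circle about the origin to (0, 110), then the open pan. Channel 56 wide, floor 6 over the desk, walls and yellow lips to 53, slot between lips 42 wide for shut fingertips behind the ball (36+ free there; entry end open above an 18 high rim).
- track_seat (a point): Centre, at floor height (6 mm over the desk), of the 22 mm round seat hole in the open exit pan, at (-38, 110) mm in the track's axes, same axes. The pan spans 38 mm each way, no walls or lips. The ball sinks 3 mm in, its centre then 28 over the desk. A yellow stop lug, 10 high, 40 long along y, stands 27 to 33 mm beyond the seat (-x): grip with fingers closing along the track's y.
- black_housing: Black trackball housing, a box 90 x 90 x 40 mm fixed to the desk, origin at the centre of its underside, z up. In the middle of its top stands an empty steel cup ring, 45 mm outside, 35 inside, rim 52 above the desk. A ball resting in the cup has its centre on the housing's axis, 70 mm above the desk. Beside the cup are only two red buttons, 3 high, near its front edge.
- blue_ball_center (a point): Centre of the blue ball, 50 mm across, loose, sitting in the steel cup of the beige housing, which is otherwise like the black one; not to be moved.
There are look-alikes about, which are no part of the job. What is shaped like the part that bears red_ball_center but pink or turquoise is not meant. Leave any green look-alike of the black_housing alone.

How it is judged:
On the way:
1. the red ball is in the seat of the exit pan (within 12 mm of it across, centre less than 45 mm above the desk) (horizontal distance between red_ball_center and track_seat below 0.012 m and height (world z) of red_ball_center below 0.045 m), for 0.1 s.
At the end, for the whole second after the job is handed in: The red ball rests in the cup of the black housing: its centre within 10 mm of the housing's axis and 60 to 80 mm above its underside, slower than 0.03 m/s; the blue ball within 15 mm of where it began (horizontal distance between red_ball_center and black_housing below 0.01 m and z of red_ball_center in the frame of black_housing between 0.06 and 0.08 m and linear speed of red_ball below 0.03 m/s and distance of blue_ball_center from where it was at the start of the episode below 0.015 m); the robot touches nothing.
It fails at once if the blue ball is moved by more than 15 mm (distance of blue_ball_center from where it was at the start of the episode above 0.015 m).
It also fails if it takes over 64 s, if anything falls off the work surface, if the arm or the gripper's body presses on something with over 40 N, if the wrist force passes 120 N, or if a joint passes its speed limit or range.

ROBOT

A 6-joint arm with a two-finger parallel gripper is mounted at the origin on the work surface. World frame = base frame: x ahead of the robot, y to its left, z up, the work surface at z = 0. Lengths are in m, angles in rad, forces in N, time in s.
With the tool pointing down it reaches from about 0.35 to 0.975 m from the base axis. Payload 4.9 kg.
Tool frame: the origin (TCP) lies midway between the tips of the shut fingers; the grasp point (between the pads) lies 19 mm behind it; z points along the fingers, y is the line along which they close (so a half turn about z gives the same grasp; the last joint's range is limited). The gripper opens to 85 mm and grips with 20 to 120 N. Pads are 22 mm wide; open, the fingers measure 114 mm over their backs; the gripper's body (76 mm by 85 mm) begins 54 mm behind the grasp point. The pads swing forward as they close: fully open they stand 13 mm farther back than shut.
Start: joints at [-0.119, 0.053, 1.613, -0, 1.476, -0.119], TCP at [0.625, 0, 0.211] pointing down, gripper open.
Joint ranges: [-3.01, 3.01], [-1.01, 2.22], [0.06, 2.58], [-1.02, 4.17], [0.09, 2.62], [-3.14, 3.14]. Speed limits (rad/s): [2.57, 2.57, 3.14, 3.14, 3.14, 3.14].

INTERFACE

Orientations are given as a unit quaternion [w, x, y, z].
In Python, from plant import state, grab_frame, camera_info, job_done, spot_in, masks_of, pinpoint gives the robot as it stands.
- The arm moves only by the shell command python3 -m handwheel 'ROWS' [OPENING]. ROWS is JSON, a list that holds one entry, the list of rows, each a list of 6 numbers: the shift along the world's x, y, z in m, then the turn, a rotation vector about the world's x, y, z in degrees. In form: [[[tx, ty, tz, ax, ay, az], ...]]. A call has 1 to 20 rows; each row shifts and turns the commanded pose from where the row before left it; what a row does not reach is not made up. A row lasts 1/12 s, in which the tool goes at most 41.7 mm and 7.16 degrees, less where a joint would pass 70% of its speed; a pose out of reach is approached as far as the arm can. A call is refused whole if a number of a shift passes 0.0417 or a number of a turn 7.16, either way. A call with a gripper value outside its range is refused whole. OPENING is the opening, from 0 (shut) to 1 (fully open), set as the call begins (- or left out, the last holds). The fingers move at their own pace and stop on an object; the grip force is fixed at half the most. Time passes only in rows, so rows that do not move let the fingers close. It gives the time, the measured TCP pose, the force, the opening and the grip force at its end, in the units of the state.
- state(): the state, without advancing time (a new reading comes with each control period).
- grab_frame(name): name is "scene" or "side" or "wrist"; returns (picture, depth): 480x640x3 uint8, blue, green, red; 480x640 float32, m along the optical axis (not along the pixel's ray), 0 where there is no reading.
- camera_info(name): a dict with "fx", "fy", "cx", "cy" (pixels), "distortion" ([k1, k2, p1, p2, k3] as OpenCV has them; the pictures are not rectified), "T" (4x4, takes a point from camera to world coordinates). Camera axes: x right, y up, looking along -z (the intrinsics and any distortion apply to the point x, -y, -z); pixel columns grow to the right and rows downward; lengths in m; the calibration is good to about 2 mm. A picture is of the moment at which its call begins: read the wrist's pose just before it. camera_info takes no time and is no camera call; for the wrist camera it gives the pose at the moment of the call.
- job_done(): hands the job in; it is judged then, once.
Trained networks look in the newest picture that a camera, given by its name, has taken for a name from the list of things; names that differ only in an ending like _2 or _b are one class to them, and where a whole thing is asked for, a point or a joint stands for the part that bears it (a point fixed in the world has none). Each returns a list of dicts, best first, with "conf" (0 to 1); they miss things now and then, are a little off and sometimes report something else, mostly with a low value. They report only what shows in the picture. A call takes as long as a camera call. They do not tell look-alikes from the thing itself.
- spot_in(camera, thing): "box" ([left, top, width, height] in pixels, round what is visible of it).
- masks_of(camera, thing): "region" (480x640 bool, what is visible of it) and "box" ([left, top, width, height] in pixels, round what is visible of it).
- pinpoint(camera, thing): "position" ([column, row] in pixels: a listed point, or the origin of a listed thing).
The state is a dict: "time": time; "joint_pos": joint angles; "joint_vel": joint speeds; "joint_efforts": joint torques, N m; "tool_pos": TCP position; "tool_rot": TCP orientation; "contact_force": force on the tool from outside, world axes, zero at the start; "ft_torque": the same for the moment, N m; "gripper_width": opening from 0.0 (shut) to 1.0 (fully open); "grasp_force": force on a finger pad.
Only numpy, scipy, OpenCV 4.12 (cv2) and the standard library are available. Lean on these libraries where they do the work, as an engineer would, in place of code of your own. Each camera call takes 0.05 s, during which the arm holds its last target. There are 200 camera calls.

## Working session

There is one attempt and no reset: what is moved stays moved. The work goes in short steps, Python scripts to look and compute and a shell command to move; the robot and the scene stay as the last step left them, time stands still between calls to the robot, and variables do not carry over. Pictures are saved under pics/ and viewed, at most 14 in all, crops included, and the job is handed in when it is done.

```bash
mkdir -p pics; ls; cat > h.py <<'E'
import numpy as np, cv2
from plant import *
def ray(ci,px):
    K=np.array([[ci['fx'],0,ci['cx']],[0,ci['fy'],ci['cy']],[0,0,1]])
    u=cv2.undistortPoints(np.array([[px]],float),K,np.array(ci['distortion'],float))[0,0]
    T=np.array(ci['T']); d=T[:3,:3]@np.array([u[0],-u[1],-1.]); return T[:3,3],d
def at_z(ci,px,z):
    o,d=ray(ci,px); return o+d*(z-o[2])/d[2]
def at_depth(ci,px,dep):
    o,d=ray(ci,px); return o+d*dep
def proj(ci,P):
    K=np.array([[ci['fx'],0,ci['cx']],[0,ci['fy'],ci['cy']],[0,0,1]])
    T=np.array(ci['T']); c=(np.asarray(P)-T[:3,3])@T[:3,:3]; c=c*[1,-1,-1]
    return cv2.projectPoints(c.reshape(-1,1,3),np.zeros(3),np.zeros(3),K,np.array(ci['distortion'],float))[0][:,0]
E
python3 - <<'E'
from h import *
Z={'red_ball_center':.031,'track':0,'track_seat':.006,'black_housing':0,'blue_ball_center':.07}
for c in ['scene','side']:
    im,d=grab_frame(c); cv2.imwrite(f'pics/{c}0.png',im); ci=camera_info(c)
    print(c,np.round(np.array(ci['T'])[:3,3],2))
    for t,z in Z.items():
        for r in pinpoint(c,t)[:4]:
            print(t,round(r['conf'],2),np.round(r['position']),np.round(at_z(ci,r['position'],z),3))
E
```

```text
pics
scene [1.23 0.18 0.57]
red_ball_center 0.89 [340. 294.] [0.499 0.023 0.031]
red_ball_center 0.88 [272. 316.] [ 0.585 -0.063  0.031]
red_ball_center 0.63 [351. 340.] [0.606 0.065 0.031]
track 0.91 [384. 310.] [0.483 0.095 0.   ]
track_seat 0.8 [447. 299.] [0.431 0.194 0.006]
black_housing 0.83 [242. 264.] [ 0.418 -0.181  0.   ]
blue_ball_center 0.79 [151. 277.] [ 0.591 -0.26   0.07 ]
side [0.24 0.63 0.45]
red_ball_center 0.61 [279. 251.] [ 0.567 -0.055  0.031]
red_ball_center 0.6 [298. 279.] [0.492 0.026 0.031]
red_ball_center 0.57 [226. 281.] [0.606 0.078 0.031]
track_seat 0.7 [293. 360.] [0.432 0.193 0.006]
black_housing 0.74 [434. 253.] [ 0.286 -0.221  0.   ]
black_housing 0.55 [358. 249.] [ 0.44  -0.177  0.   ]
blue_ball_center 0.86 [306. 195.] [ 0.592 -0.26   0.07 ]
```

View pics/scene0.png

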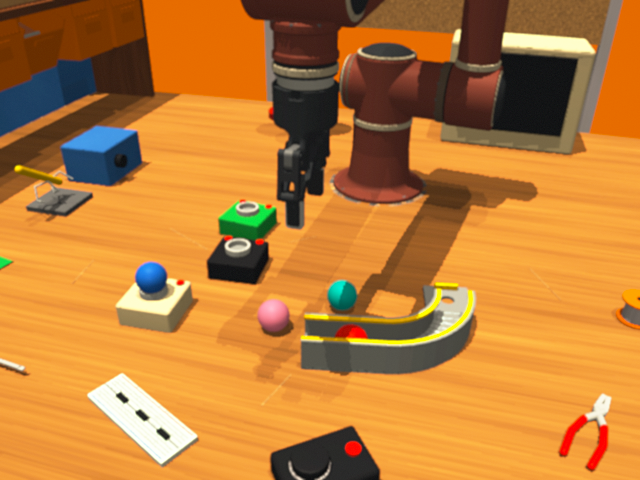

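View pics/side0.png

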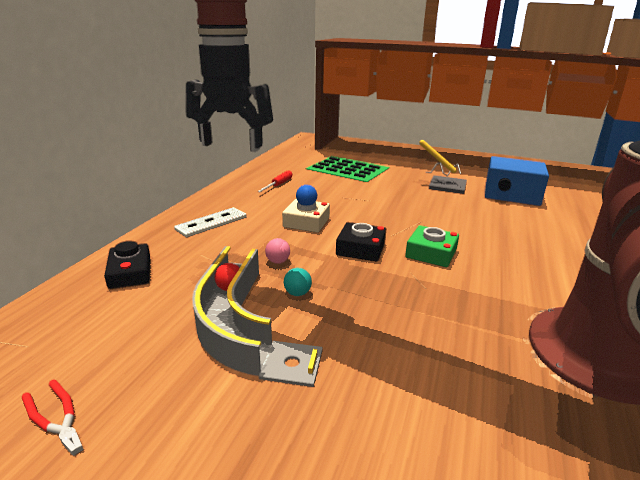

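The scene picture shows the track with the red ball at (351,335), pink ball (273,316) and turquoise ball (342,296). The black housing is at (238,258), with the green one behind it and blue-on-beige at (151,280). In the side picture the pan's seat is at (292,360) and the black housing at (360,240). Next I'll fit the track pose from the yellow lips.

```bash
cat > fit.py <<'E'
from h import *
from scipy.optimize import least_squares
def yellow(cam,im):
    hsv=cv2.cvtColor(im,cv2.COLOR_BGR2HSV); m=cv2.inRange(hsv,(24,150,120),(34,255,255))
    ci=camera_info(cam); v,u=np.nonzero(m)
    P=np.array([at_z(ci,(a,b),.053)[:2] for a,b in zip(u,v)])
    return P[np.hypot(*(P-[.53,.09]).T)<.23]
def tr(p,P):
    c,s=np.cos(p[2]),np.sin(p[2]); return (P-p[:2])@np.array([[c,-s],[s,c]])
def off(p,P):
    L=tr(p,P); return np.where(L[:,1]<0,L[:,0],np.hypot(L[:,0],L[:,1]))-.11, L
def fit(P,p0):
    o,L=off(p0,P); k=(abs(abs(o)-.026)<.015)&(L[:,0]>-.005)&(L[:,1]>-.13); P=P[k]
    r=least_squares(lambda q:abs(off(q[:3],P)[0])-q[3],[*p0,.026],loss='soft_l1',f_scale=.002)
    return r.x,np.std(r.fun),k.sum()
E
python3 - <<'E'
from fit import *
p0=[.483,.095,.15]; al=[]
for c in ['scene','side']:
    im=cv2.imread(f'pics/{c}0.png'); P=yellow(c,im); al.append(P)
    for _ in range(3): x,s,n=fit(P,p0 if _==0 else x[:3])
    print(c,np.round(x,4),round(s,4),n,len(P))
A=np.vstack(al); 
x=p0
for _ in range(3): x,s,n=fit(A,x[:3])
print('all',np.round(x,4),s,n)
c,s=np.cos(x[2]),np.sin(x[2]);R=np.array([[c,-s],[s,c]])
print('seat',R@[-.038,.11]+x[:2], 'entry',R@[.11,-.12]+x[:2])
L=tr(x,A); print('y range of lips',np.percentile(L[:,1],[0,1,99]), 'lug?',L[L[:,0]<-.02].mean(0))
print('red',tr(x,np.array([[.606,.070]])),'balls',tr(x,np.array([[.495,.025],[.576,-.059]])))
im,d=grab_frame('wrist'); cv2.imwrite('pics/wrist0.png',im); print(camera_info('wrist')['T'])
E
```

```text
scene [0.49   0.0939 0.1879 0.0238] 0.0024 964 1058
side [0.4907 0.0932 0.1878 0.0241] 0.002 709 794
all [0.4903 0.0936 0.1871 0.0239] 0.0022509427425364305 1673
seat [0.43251687 0.19458319] entry [ 0.62070771 -0.00388144]
y range of lips [-0.12045838 -0.1161952   0.16064916] lug? [-0.07335212  0.15017211]
red [[ 0.10928842 -0.0446722 ]] balls [[-0.00814383 -0.0682448 ]
 [ 0.05582191 -0.16584287]]
[[ 9.99998492e-01 -1.64323003e-03  5.61602233e-04  6.24878095e-01]
 [ 1.44230119e-03  9.66035903e-01  2.58403860e-01  6.47751096e-02]
 [-9.67144901e-04 -2.58402660e-01  9.66036816e-01  3.74604455e-01]
 [ 0.00000000e+00  0.00000000e+00  0.00000000e+00  1.00000000e+00]]
```

View pics/wrist0.png

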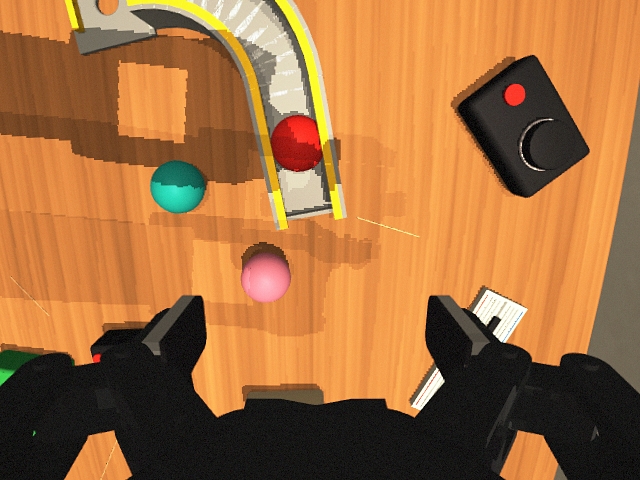

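The wrist picture shows the red ball in the straight entry at (298,143), the pink ball at (266,277), the seat at (107,5) and the entry end near (312,210). I'll cross-check the fit with this view and compute the pushing rows.

```bash
python3 - <<'E'
from fit import *
im=cv2.imread('pics/wrist0.png'); P=yellow('wrist',im); x=[.4903,.0936,.187]
for _ in range(3): x,s,n=fit(P,x[:3])
print(np.round(x,4),s,n); print(np.percentile(tr(x,P)[:,1],[1,99]))
ci=camera_info('wrist'); print(at_z(ci,(298,143),.031), tr(x,at_z(ci,(298,143),.031)[None,:2]))
print(state()['tool_pos'],state()['tool_rot'],state()['gripper_width'])
E
python3 -m handwheel '[[[-0.009,0.021,-0.03,0,0,5],[0,0,-0.03,0,0,5.7],[0,0,-0.03,0,0,0],[0,0,0,0,0,0],[0,0,0,0,0,0],[0,0,0,0,0,0],[0,0,0,0,0,0],[0,0,0,0,0,0]]]' 0
python3 - <<'E'
from fit import *
im,d=grab_frame('wrist'); cv2.imwrite('pics/w1.png',im)
P=yellow('wrist',im); x=[.4903,.0936,.187]
for _ in range(3): x,s,n=fit(P,x[:3])
print(np.round(x,4),s,n); print(state()['tool_pos'],state()['gripper_width'])
E
```

```text
[0.4911 0.0905 0.1818 0.0241] 0.0020067238118629356 2607
[-0.11656668  0.09662892]
[0.60890436 0.06357434 0.031     ] [[ 0.11099888 -0.04782684]]
[ 6.25018924e-01 -7.82883153e-06  2.11079449e-01] [4.79222609e-05 7.07098728e-01 7.07114831e-01 4.37675980e-05] 0.9966670334860125
time: 1.32
tool_pos: [0.6178, 0.0207, 0.124]
tool_rot: [0.002, 0.638, 0.77, 0.001]
contact_force: [0.4, -1.0, -0.0]
gripper_width: 0.0
grasp_force: 0.0
[0.4897 0.0918 0.1904 0.0245] 0.00204623162574709 3364
[0.61748005 0.0207584  0.12351919] 0.0007075112239682009
```

View pics/w1.png

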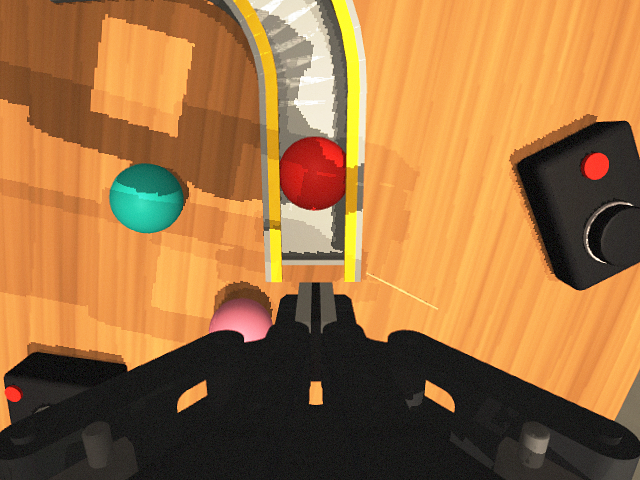

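The shut fingertips (313,300) line up with the slot's centre (column 313). The ball is at (313,173), with free channel in front of the rim. Descend there.

```bash
python3 -m handwheel '[[[-0.0015,0,-0.02,0,0,0],[0,0,-0.025,0,0,0],[0,0,-0.025,0,0,0],[0,0,-0.02,0,0,0],[0,0,-0.01,0,0,0],[0,0,0,0,0,0],[0,0,0,0,0,0],[0,0,0,0,0,0]]]' 0
cat > path.py <<'E'
from fit import *
p=(.4903,.0925,.187)
def rows(L):
    c,s=np.cos(p[2]),np.sin(p[2]); W=np.array(L)@np.array([[c,s],[-s,c]])
    for d in np.diff(W,axis=0): print(np.round(d,4).tolist())
E
python3 - <<'E'
from path import *
st=state(); t=np.array(st['tool_pos']); print(t,st['contact_force'])
l=tr(p,t[None,:2])[0]; print(l)
L=[l]+[(.11,y) for y in np.linspace(l[1],0,11)[1:]]
rows(L); print('arc')
a=np.radians(np.arange(0,91,5)); rows([(.11*np.cos(q),.11*np.sin(q)) for q in a])
E
```

```text
time: 2.03
tool_pos: [0.6161, 0.0208, 0.0232]
tool_rot: [0.001, 0.638, 0.77, 0.001]
contact_force: [0.2, -0.3, -0.1]
gripper_width: 0.002
grasp_force: 0.0
[0.61612751 0.02084206 0.02317297] [ 0.22301189 -0.27226099 -0.14872124]
[ 0.11031181 -0.09380154]
[-0.0021, 0.0092]
[-0.0017, 0.0092]
[-0.0017, 0.0092]
[-0.0017, 0.0092]
[-0.0017, 0.0092]
[-0.0017, 0.0092]
[-0.0017, 0.0092]
[-0.0017, 0.0092]
[-0.0017, 0.0092]
[-0.0017, 0.0092]
arc
[-0.0022, 0.0093]
[-0.003, 0.0091]
[-0.0038, 0.0088]
[-0.0045, 0.0085]
[-0.0053, 0.008]
[-0.0059, 0.0075]
[-0.0066, 0.007]
[-0.0072, 0.0064]
[-0.0077, 0.0057]
[-0.0082, 0.0051]
[-0.0086, 0.0043]
[-0.0089, 0.0036]
[-0.0092, 0.0028]
[-0.0094, 0.002]
[-0.0095, 0.0011]
[-0.0096, 0.0003]
[-0.0096, -0.0005]
[-0.0095, -0.0014]
```

```bash
python3 -m handwheel '[[[-0.0021,0.0092,0,0,0,0],[-0.0017,0.0092,0,0,0,0],[-0.0017,0.0092,0,0,0,0],[-0.0017,0.0092,0,0,0,0],[-0.0017,0.0092,0,0,0,0],[-0.0017,0.0092,0,0,0,0],[-0.0017,0.0092,0,0,0,0],[-0.0017,0.0092,0,0,0,0],[-0.0017,0.0092,0,0,0,0],[-0.0017,0.0092,0,0,0,0],[0,0,0,0,0,0],[0,0,0,0,0,0]]]' 0
python3 - <<'E'
from path import *
st=state(); print(tr(p,np.array(st['tool_pos'])[None,:2]),st['contact_force'])
for c in ['scene','side','wrist']:
    im,d=grab_frame(c); cv2.imwrite(f'pics/{c}2.png',im); ci=camera_info(c)
    for r in pinpoint(c,'red_ball_center')[:4]:
        q=at_z(ci,r['position'],.031); print(c,round(r['conf'],2),np.round(r['position']),im[int(r['position'][1]),int(r['position'][0])],np.round(tr(p,q[None,:2]),3))
E
```

```text
time: 3.03
tool_pos: [0.5969, 0.1135, 0.0209]
tool_rot: [-0.0, 0.638, 0.77, -0.0]
contact_force: [-0.7, 0.2, -0.1]
gripper_width: -0.001
grasp_force: 0.0
[[0.10864208 0.00086541]] [-0.73850506  0.21516806 -0.09617261]
scene 0.87 [271. 316.] [184 165 254] [[ 0.065 -0.172]]
scene 0.82 [342. 294.] [181 210   0] [[-0.003 -0.067]]
scene 0.66 [421. 341.] [  0 248 255] [[0.102 0.053]]
side 0.9 [279. 253.] [124 111 215] [[ 0.046 -0.152]]
side 0.86 [211. 311.] [ 32  38 190] [[0.104 0.052]]
side 0.55 [296. 277.] [163 183  52] [[-0.005 -0.071]]
wrist 0.63 [285. 161.] [ 37  44 218] [[0.096 0.057]]
```

```bash
python3 -m handwheel '[[[-0.001,0.0088,0,0,0,5],[-0.003,0.0091,0,0,0,5],[-0.0038,0.0088,0,0,0,5],[-0.0045,0.0085,0,0,0,5],[-0.0053,0.008,0,0,0,5],[-0.0059,0.0075,0,0,0,5],[-0.0066,0.007,0,0,0,5],[-0.0072,0.0064,0,0,0,5],[-0.0077,0.0057,0,0,0,5],[-0.0082,0.0051,0,0,0,5],[-0.0043,0.0022,0,0,0,2.5],[-0.0043,0.0021,0,0,0,2.5],[0,0,0,0,0,0],[0,0,0,0,0,0],[0,0,0,0,0,0]]]' 0
cat > look.py <<'E'
from path import *
import sys
st=state(); print(np.round(st['tool_pos'],4),tr(p,np.array(st['tool_pos'])[None,:2]),st['contact_force'])
for c in ['scene','side']:
    im,d=grab_frame(c); cv2.imwrite(f'pics/{c}{sys.argv[1]}.png',im); ci=camera_info(c)
    for r in pinpoint(c,'red_ball_center')[:4]:
        q=at_z(ci,r['position'],float(sys.argv[2])); print(c,round(r['conf'],2),np.round(r['position']),im[int(r['position'][1]),int(r['position'][0])],np.round(q,4),np.round(tr(p,q[None,:2]),3))
E
python3 look.py 3 .031
```

```text
time: 4.58
tool_pos: [0.5357, 0.192, 0.0211]
tool_rot: [0.0, 0.211, 0.977, 0.0]
contact_force: [0.1, 0.2, 0.0]
gripper_width: 0.001
grasp_force: 0.0
[0.5357 0.192  0.0211] [[0.0630701  0.08928403]] [0.09277049 0.21546647 0.02253725]
scene 0.86 [343. 294.] [200 228   0] [0.499  0.0282 0.031 ] [[-0.003 -0.065]]
scene 0.73 [273. 317.] [178 160 254] [ 0.5872 -0.0611  0.031 ] [[ 0.067 -0.169]]
scene 0.54 [454. 306.] [26 26 23] [0.4828 0.2054 0.031 ] [[0.014 0.112]]
side 0.83 [294. 282.] [147 166  44] [0.4953 0.039  0.031 ] [[-0.005 -0.053]]
side 0.69 [256. 348.] [69 74 78] [0.4779 0.2149 0.031 ] [[0.011 0.123]]
side 0.68 [276. 252.] [132 122 224] [ 0.569 -0.047  0.031] [[ 0.051 -0.152]]
```

```bash
python3 -m handwheel '[[[-0.0045,0.0018,0,0,0,2.5],[-0.0045,0.0018,0,0,0,2.5],[-0.0046,0.0014,0,0,0,2.5],[-0.0046,0.0014,0,0,0,2.5],[-0.0024,0.0006,0,0,0,1.2],[-0.0024,0.0005,0,0,0,1.3],[-0.0024,0.0005,0,0,0,1.2],[-0.0024,0.0004,0,0,0,1.3],[-0.0024,0.0003,0,0,0,1.2],[-0.0024,0.0003,0,0,0,1.3],[-0.0024,0.0003,0,0,0,1.2],[-0.0024,0.0002,0,0,0,1.3],[-0.0024,0.0001,0,0,0,1.2],[-0.0024,0.0001,0,0,0,1.3],[-0.0024,0,0,0,0,1.2],[-0.0024,0,0,0,0,1.3],[0,0,0,0,0,0],[0,0,0,0,0,0]]]' 0
python3 look.py 4 .031
```

```text
time: 6.28
tool_pos: [0.4881, 0.2019, 0.021]
tool_rot: [-0.0, -0.006, 1.0, -0.0]
contact_force: [0.2, 0.1, -0.2]
gripper_width: -0.0
grasp_force: 0.0
[0.4881 0.2019 0.021 ] [[0.01818581 0.10788247]] [ 0.20830569  0.05240485 -0.17510325]
scene 0.66 [276. 317.] [172 154 254] [ 0.5849 -0.0569  0.031 ] [[ 0.065 -0.164]]
scene 0.61 [340. 294.] [186 220   0] [0.5012 0.0234 0.031 ] [[-0.002 -0.07 ]]
scene 0.51 [456. 295.] [44 48 50] [0.4512 0.2061 0.031 ] [[-0.017  0.119]]
side 0.62 [294. 282.] [157 178  49] [0.4964 0.0374 0.031 ] [[-0.004 -0.055]]
side 0.6 [275. 349.] [ 34  37 152] [0.4532 0.2064 0.031 ] [[-0.015  0.119]]
side 0.52 [277. 248.] [106 100 181] [ 0.5748 -0.0632  0.031 ] [[ 0.054 -0.169]]
```

```bash
cat > red.py <<'E'
from path import *
import sys
def red(c,im,z,near):
    h=cv2.cvtColor(im,cv2.COLOR_BGR2HSV); m=cv2.inRange(h,(0,190,60),(5,255,255))|cv2.inRange(h,(175,190,60),(180,255,255))
    n,_,s,ce=cv2.connectedComponentsWithStats(m); ci=camera_info(c)
    for i in range(1,n):
        if s[i,4]<60: continue
        b=s[i]; q=at_z(ci,(b[0]+b[2]/2-.5,b[1]+b[3]/2-.5),z)
        if np.hypot(*(q[:2]-near))<.08: print(c,s[i],np.round(q,4),np.round(tr(p,q[None,:2]),4))
if __name__=='__main__':
    near=np.array([.44,.2])
    for c in ['scene','side']: red(c,cv2.imread(f'pics/{c}{sys.argv[1]}.png'),float(sys.argv[2]),near)
    a=cv2.imread(f'pics/scene{sys.argv[1]}.png')[240:390,340:540]; b=cv2.imread(f'pics/side{sys.argv[1]}.png')[270:420,180:380]
    cv2.imwrite(f'pics/crop{sys.argv[1]}.png',cv2.resize(np.hstack([a,b]),None,fx=2,fy=2))
E
python3 red.py 4 .031
```

```text
scene [442 283  25  27 195] [0.4555 0.2038 0.031 ] [[-0.0135  0.1158]]
side [260 330  34  36 967] [0.4522 0.2026 0.031 ] [[-0.0169  0.1153]]
```

View pics/crop4.png

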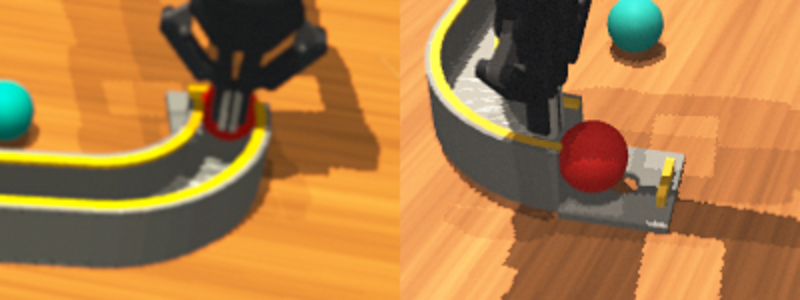

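The scene crop shows the tip behind the ball. The side crop shows the ball on the pan just before the seat hole, about 4 mm to the outer (+y) side. I'll push on slowly with a slight yaw to nudge it back.

```bash
python3 -m handwheel '[[[-0.002,-0.0002,0,0,0,1.8],[-0.002,-0.0002,0,0,0,1.8],[-0.002,-0.0002,0,0,0,1.8],[-0.002,-0.0002,0,0,0,1.8],[-0.002,-0.0002,0,0,0,1.8],[-0.002,-0.0002,0,0,0,1.8],[-0.002,-0.0002,0,0,0,1.8],[-0.002,-0.0002,0,0,0,1.8],[0,0,0,0,0,0],[0,0,0,0,0,0]]]' 0
python3 look.py 5 .03; python3 red.py 5 .03
```

```text
time: 7.32
tool_pos: [0.4723, 0.2003, 0.021]
tool_rot: [0.0, -0.131, 0.991, -0.0]
contact_force: [-0.8, 0.5, -0.2]
gripper_width: 0.0
grasp_force: 0.0
[0.4723 0.2003 0.021 ] [[0.00239885 0.1092487 ]] [-0.83042012  0.46249409 -0.16758738]
scene 0.76 [342. 297.] [174 204   0] [0.5051 0.0286 0.03  ] [[ 0.003 -0.066]]
scene 0.62 [448. 284.] [29 29 24] [0.422  0.1926 0.03  ] [[-0.048  0.111]]
side 0.57 [299. 280.] [173 194  57] [0.4904 0.0287 0.03  ] [[-0.012 -0.063]]
side 0.55 [292. 350.] [ 33  33 154] [0.4307 0.1982 0.03  ] [[-0.039  0.115]]
scene [434 276  19  27 199] [0.4391 0.1849 0.03  ] [[-0.0331  0.1003]]
side [274 331  35  36 971] [0.4331 0.196  0.03  ] [[-0.0369  0.1123]]
```

```bash
python3 -m handwheel '[[[0.004,0.0008,0,0,0,-2.5],[0,0,0.03,0,0,-2],[0,0,0.04,0,0,0],[-0.01,-0.002,0.04,0,0,0],[-0.02,-0.004,0.02,0,0,0],[-0.02,-0.004,0,0,0,0],[0,0,0,0,0,0],[0,0,0,0,0,0],[0,0,0,0,0,0],[0,0,0,0,0,0]]]' 0.8
python3 look.py 6 .028; python3 red.py 6 .028
python3 - <<'E'
from red import *
im,d=grab_frame('wrist'); cv2.imwrite('pics/w6.png',im); red('wrist',im,.028,np.array([.44,.2]))
print(state()['tool_rot'])
for r in pinpoint('wrist','track_seat')[:2]: print(r, at_z(camera_info('wrist'),r['position'],.006))
E
```

```text
time: 8.35
tool_pos: [0.4264, 0.191, 0.1502]
tool_rot: [-0.001, -0.092, 0.996, -0.0]
contact_force: [-1.1, 0.4, -0.2]
gripper_width: 0.801
grasp_force: 0.0
[0.4264 0.191  0.1502] [[-0.04450897  0.10869712]] [-1.11024117  0.38718947 -0.18452143]
scene 0.98 [271. 315.] [184 166 254] [ 0.5798 -0.067   0.028 ] [[ 0.058 -0.173]]
scene 0.86 [449. 290.] [  0  15 237] [0.4376 0.1948 0.028 ] [[-0.033  0.11 ]]
scene 0.86 [344. 296.] [173 203   0] [0.4992 0.0305 0.028 ] [[-0.003 -0.063]]
side 0.84 [289. 352.] [ 35  40 204] [0.434 0.201 0.028] [[-0.035  0.117]]
side 0.75 [298. 282.] [143 161  49] [0.4911 0.0316 0.028 ] [[-0.011 -0.06 ]]
side 0.47 [275. 251.] [130 118 225] [ 0.5749 -0.0553  0.028 ] [[ 0.056 -0.161]]
scene [435 275  29  28 557] [0.4321 0.1946 0.028 ] [[-0.0383  0.1111]]
side [274 331  35  36 971] [0.4341 0.1939 0.028 ] [[-0.0364  0.1101]]
wrist [ 286  205   62   62 3018] [0.4328 0.1929 0.028 ] [[-0.0378  0.1093]]
[-4.99365024e-04 -9.22954057e-02  9.95731540e-01 -9.90973624e-05]
```

View pics/w6.png

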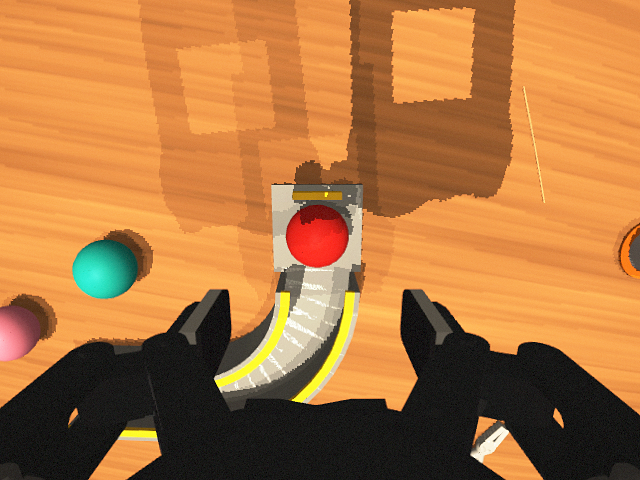

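View pics/crop6.png

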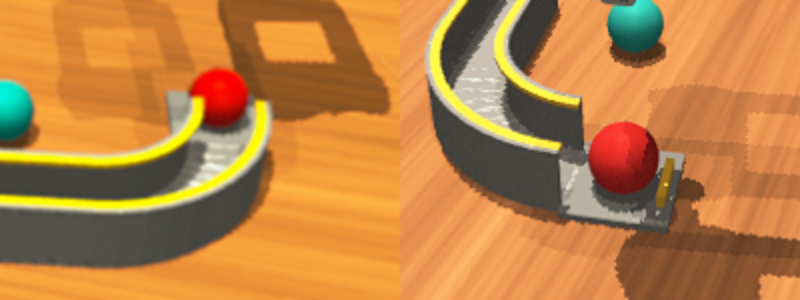

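The wrist picture shows the ball at (317,236), centred on the pan in front of the lug at (317,196). All three views put it at about (0.433, 0.194), within 2 mm of the seat. Descend and grip.

```bash
python3 -m handwheel '[[[0.0065,0.003,-0.03,0,0,0],[0,0,-0.04,0,0,0],[0,0,-0.035,0,0,0],[0,0,-0.025,0,0,0],[0,0,-0.013,0,0,0],[0,0,0,0,0,0],[0,0,0,0,0,0],[0,0,0,0,0,0]]]' 0.9
python3 -m handwheel '[[[0,0,0,0,0,0],[0,0,0,0,0,0],[0,0,0,0,0,0],[0,0,0,0,0,0],[0,0,0,0,0,0],[0,0,0,0,0,0],[0,0,0,0,0,0],[0,0,0,0,0,0],[0,0,0,0,0,0],[0,0,0,0,0,0]]]' 0.3
```

```text
time: 9.32
tool_pos: [0.434, 0.1944, 0.0094]
tool_rot: [0.001, -0.092, 0.996, 0.0]
contact_force: [0.4, -0.2, 0.4]
gripper_width: 0.897
grasp_force: 0.0
time: 10.15
tool_pos: [0.4344, 0.1942, 0.0102]
tool_rot: [0.002, -0.092, 0.996, -0.0]
contact_force: [-1.2, -2.4, 5.9]
gripper_width: 0.523
grasp_force: 59.7
```

```bash
python3 -m handwheel '[[[0,0,0.004,0,0,0],[0,0,0.006,0,0,0],[0,0,0.01,0,0,0],[0,0,0,0,0,0],[0,0,0,0,0,0],[0,0,0,0,0,0]]]' 0.3
python3 look.py 7 .048; python3 red.py 7 .048
```

```text
time: 10.65
tool_pos: [0.4328, 0.1941, 0.0282]
tool_rot: [0.0, -0.092, 0.996, 0.0]
contact_force: [-1.1, -0.1, 0.2]
gripper_width: 0.523
grasp_force: 60.1
[0.4328 0.1941 0.0282] [[-0.03758973  0.11056281]] [-1.07450169 -0.05945406  0.1631475 ]
scene 0.91 [272. 316.] [180 162 254] [ 0.6052 -0.0561  0.048 ] [[ 0.085 -0.167]]
scene 0.85 [343. 295.] [179 209   0] [0.5251 0.0339 0.048 ] [[ 0.023 -0.064]]
scene 0.55 [452. 280.] [  0  22 232] [0.4345 0.1964 0.048 ] [[-0.035  0.112]]
side 0.63 [290. 340.] [30 27 25] [0.4325 0.1991 0.048 ] [[-0.037  0.116]]
scene [437 265  29  29 611] [0.433  0.1953 0.048 ] [[-0.0372  0.1116]]
side [275 322  36  36 499] [0.4301 0.1973 0.048 ] [[-0.0396  0.1141]]
```

View pics/crop7.png

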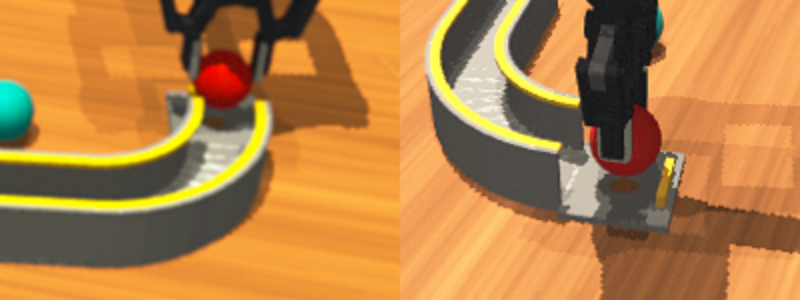

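The ball is held between the pads, well clear of the seat hole: in the crop it is at (222,78), with the hole below it. Carry it toward the housing, raised.

```bash
python3 -m handwheel '[[[0,0,0.03,0,0,0],[0,0,0.04,0,0,0],[0,-0.02,0.04,0,0,0],[0,-0.035,0.02,0,0,0],[0,-0.035,0,0,0,0],[0,-0.035,0,0,0,0],[0,-0.035,0,0,0,0],[0,-0.035,0,0,0,0],[0,-0.035,0,0,0,0],[0,-0.02,0,0,0,0],[0,0,0,0,0,0],[0,0,0,0,0,0],[0,0,0,0,0,0],[0,0,0,0,0,0]]]' 0.3
python3 - <<'E'
from path import *
for c in ['scene','side','wrist']:
    im,d=grab_frame(c); cv2.imwrite(f'pics/{c}8.png',im); ci=camera_info(c)
    for r in pinpoint(c,'black_housing')[:3]: print(c,'pin',round(r['conf'],2),np.round(r['position']),np.round(at_z(ci,r['position'],0),4))
    g=cv2.cvtColor(im,cv2.COLOR_BGR2HSV)
    for r in masks_of(c,'black_housing')[:3]:
        m=r['region']; v,u=np.nonzero(m)
        k=(g[v,u,1]<70)&(g[v,u,2]>90)
        if k.sum()<10: print(c,'no ring',r['box']);continue
        Q=np.array([at_z(ci,(a,b),.052)[:2] for a,b in zip(u[k],v[k])])
        print(c,round(r['conf'],2),r['box'],'ringpix',k.sum(),'mid',(Q.min(0)+Q.max(0))/2,'ext',np.ptp(Q,axis=0))
E
```

```text
time: 12.02
tool_pos: [0.4327, -0.0536, 0.155]
tool_rot: [-0.0, -0.093, 0.996, 0.0]
contact_force: [-0.2, 0.1, -1.2]
gripper_width: 0.518
grasp_force: 60.5
scene pin 0.66 [240. 265.] [ 0.4224 -0.183   0.    ]
scene 0.82 [205.3, 232.6, 61.9, 55.0] ringpix 398 mid [ 0.4404044 -0.1791014] ext [0.06225605 0.05006112]
scene 0.68 [217.3, 197.8, 60.1, 43.4] ringpix 241 mid [ 0.34119027 -0.2074339 ] ext [0.1371762  0.06148864]
side pin 0.61 [359. 248.] [ 0.4388 -0.1799  0.    ]
side pin 0.57 [432. 251.] [ 0.2912 -0.2296  0.    ]
side 0.91 [335.6, 223.2, 52.2, 40.1] ringpix 150 mid [ 0.43409144 -0.16760633] ext [0.04480356 0.057406  ]
side 0.77 [405.1, 225.0, 49.8, 43.1] ringpix 179 mid [ 0.2910735  -0.20506111] ext [0.04304974 0.06110278]
wrist pin 0.93 [144.   7.] [ 0.29   -0.2194  0.    ]
wrist pin 0.9 [170. 192.] [ 0.4327 -0.1831  0.    ]
wrist 0.89 [48.3, 0.0, 156.8, 78.6] ringpix 993 mid [ 0.30623463 -0.21373883] ext [0.01661093 0.04303286]
wrist 0.67 [96.5, 132.9, 131.5, 128.8] ringpix 3041 mid [ 0.43337001 -0.17963539] ext [0.04579736 0.04793599]
```

View pics/wrist8.png

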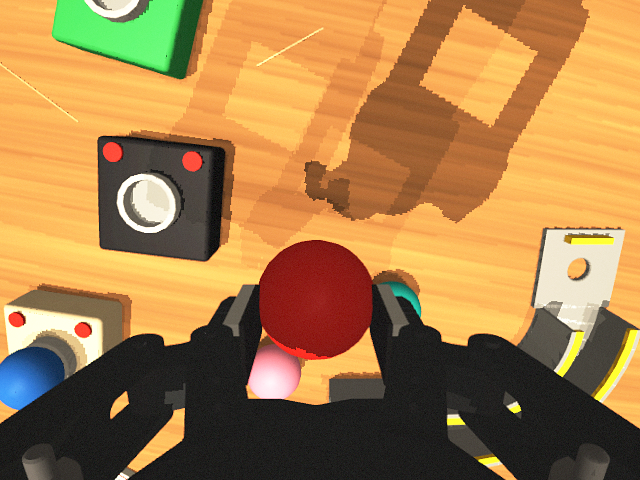

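The wrist picture shows the held ball at (317,300), the black housing's cup ring at (149,202), the green housing at (110,20) and the blue ball at (30,375). Move to above the cup.

```bash
python3 - <<'E'
from path import *
im=cv2.imread('pics/wrist8.png'); ci=camera_info('wrist')
g=cv2.cvtColor(im,cv2.COLOR_BGR2HSV)[130:262,95:228]; m=((g[...,1]<90)&(g[...,2]>70)).astype(np.uint8)
n,_,s,ce=cv2.connectedComponentsWithStats(m)
for i in range(1,n):
    if s[i,4]>300:
        b=s[i]; print(b,at_z(ci,(95+b[0]+b[2]/2-.5,130+b[1]+b[3]/2-.5),.052))
print('ball',at_z(ci,(316,299),.173))
E
python3 -m handwheel '[[[0.0005,-0.03,0,0,0,0],[0,-0.035,0,0,0,0],[0,-0.035,0,0,0,0],[0,-0.0264,0,0,0,0],[0,0,-0.03,0,0,0],[0,0,-0.02,0,0,0],[0,0,0,0,0,0],[0,0,0,0,0,0],[0,0,0,0,0,0],[0,0,0,0,0,0]]]' 0.3
python3 - <<'E'
from path import *
from red import red
t=np.array(state()['tool_pos']);print(t); zb=t[2]+.018
for c in ['scene','side']:
    im,d=grab_frame(c); cv2.imwrite(f'pics/{c}9.png',im); red(c,im,zb,t[:2])
    print(np.round(proj(camera_info(c),[[.4335,-.18,.052]])))
E
```

```text
[  21   14   94  116 7690] [ 0.43026433 -0.16911371  0.052     ]
ball [ 0.43207059 -0.05453022  0.173     ]
time: 13.3
tool_pos: [0.4345, -0.1813, 0.1072]
tool_rot: [0.001, -0.093, 0.996, -0.001]
contact_force: [-0.6, -0.2, 0.0]
gripper_width: 0.524
grasp_force: 60.7
[ 0.43446201 -0.18130477  0.10720765]
scene [220 195  28  26 528] [ 0.4331 -0.1822  0.1252] [[-0.1073 -0.2592]]
[[237. 244.]]
side [353 184  24  22 266] [ 0.4334 -0.1757  0.1252] [[-0.1057 -0.253 ]]
[[363. 227.]]
```

```bash
python3 - <<'E'
from path import *
from plant import *
T=np.array(camera_info('wrist')['T']); t=np.array(state()['tool_pos'])
ci=camera_info('wrist'); T[:3,3]+=np.array([.4327,-.0536,.155])-t; ci['T']=T
for nm,c,(u0,v0,u1,v1) in [('wrist8',ci,(112,166,188,240)),('scene0',camera_info('scene'),(218,236,258,258)),('side0',camera_info('side'),(348,221,374,240))]:
    g=cv2.cvtColor(cv2.imread(f'pics/{nm}.png'),cv2.COLOR_BGR2HSV)[v0:v1,u0:u1]
    m=((g[...,1]<90)&(g[...,2]>110)).astype(np.uint8)
    n,_,s,_=cv2.connectedComponentsWithStats(m); b=s[1+np.argmax(s[1:,4])]
    q=(u0+b[0]+b[2]/2-.5,v0+b[1]+b[3]/2-.5); print(nm,b,q,np.round(at_z(c,q,.052),4))
a=cv2.imread('pics/scene9.png')[170:290,180:300]; b=cv2.imread('pics/side9.png')[160:280,300:420]
cv2.imwrite('pics/crop9.png',cv2.resize(np.hstack([a,b]),None,fx=3,fy=3))
E
```

```text
wrist8 [   4    7   61   60 2463] (np.float64(146.0), np.float64(202.5)) [ 0.4334 -0.1807  0.052 ]
scene0 [  6   2  27  18 341] (np.float64(237.0), np.float64(246.5)) [ 0.4404 -0.1777  0.052 ]
side0 [  4   2  21  10 118] (np.float64(362.0), np.float64(227.5)) [ 0.4339 -0.1765  0.052 ]
```

View pics/crop9.png

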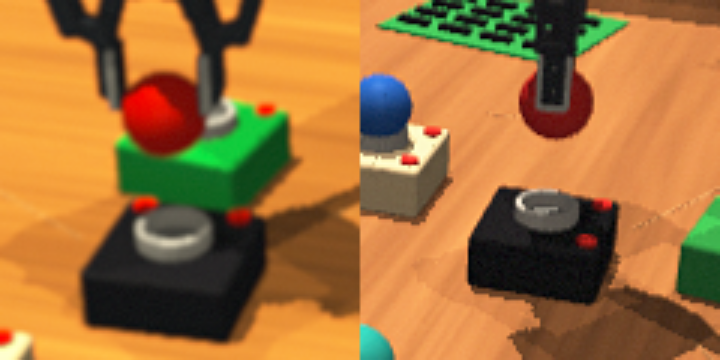

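The scene crop shows the ball above the cup ring (238,246). The side crop shows it directly above the ring (363,228), with the fingers clear of both neighbours. Correct by (+1.5, +2) mm and lower.

```bash
python3 -m handwheel '[[[0.0015,0.002,-0.015,0,0,0],[0,0,-0.02,0,0,0],[0,0,-0.01,0,0,0],[0,0,-0.004,0,0,0],[0,0,-0.003,0,0,0],[0,0,0,0,0,0],[0,0,0,0,0,0],[0,0,0,0,0,0]]]' 0.3
python3 look.py 10 .073; python3 - <<'E'
import cv2,numpy as np
a=cv2.imread('pics/scene10.png')[190:290,180:300]; b=cv2.imread('pics/side10.png')[170:270,300:420]
cv2.imwrite('pics/crop10.png',cv2.resize(np.hstack([a,b]),None,fx=3,fy=3))
E
```

```text
time: 14.07
tool_pos: [0.4355, -0.1793, 0.0543]
tool_rot: [0.001, -0.092, 0.996, -0.001]
contact_force: [-0.6, 1.4, -0.5]
gripper_width: 0.525
grasp_force: 60.7
[ 0.4355 -0.1793  0.0543] [[-0.10440912 -0.25690996]] [-0.5587387   1.40781805 -0.54630957]
scene 0.95 [237. 236.] [  7  23 224] [ 0.4386 -0.177   0.073 ] [[-0.101 -0.255]]
scene 0.91 [343. 293.] [199 228   0] [0.5541 0.0398 0.073 ] [[ 0.053 -0.064]]
scene 0.57 [270. 315.] [201 182 255] [ 0.6325 -0.0481  0.073 ] [[ 0.114 -0.165]]
side 0.89 [278. 248.] [156 141 247] [0.5391 0.0062 0.073 ] [[ 0.032 -0.094]]
side 0.8 [361. 221.] [58 64 66] [ 0.4332 -0.1642  0.073 ] [[-0.104 -0.242]]
side 0.64 [296. 283.] [128 144  43] [0.4659 0.1    0.073 ] [[-0.023  0.012]]
```

View pics/crop10.png

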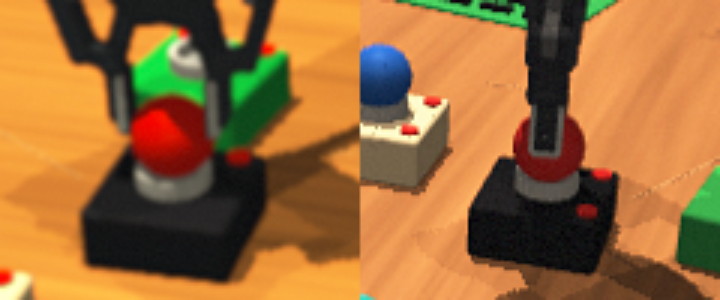

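The ball sits centred on the ring in both crops (scene ball (237,236), side (363,220)). Lower a touch more, then release.

```bash
python3 -m handwheel '[[[0,0,-0.001,0,0,0],[0,0,-0.001,0,0,0],[0,0,0,0,0,0],[0,0,0,0,0,0],[0,0,0,0,0,0]]]' 0.3
python3 -m handwheel '[[[0,0,0,0,0,0],[0,0,0,0,0,0],[0,0,0,0,0,0],[0,0,0,0,0,0],[0,0,0,0,0,0],[0,0,0,0,0,0],[0,0,0,0,0,0]]]' 0.9
```

```text
time: 14.68
tool_pos: [0.4354, -0.1796, 0.0519]
tool_rot: [0.001, -0.092, 0.996, -0.001]
contact_force: [0.7, -2.7, 1.2]
gripper_width: 0.522
grasp_force: 61.2
time: 15.27
tool_pos: [0.4347, -0.1788, 0.0512]
tool_rot: [-0.0, -0.092, 0.996, 0.0]
contact_force: [0.2, 0.3, 1.0]
gripper_width: 0.897
grasp_force: 0.0
```

```bash
python3 -m handwheel '[[[0,0,0.015,0,0,0],[0,0,0.03,0,0,0],[0,0,0.04,0,0,0],[0,0,0.04,0,0,0],[0,0,0.03,0,0,0],[0,0,0,0,0,0],[0,0,0,0,0,0],[0,0,0,0,0,0],[0,0,0,0,0,0],[0,0,0,0,0,0],[0,0,0,0,0,0]]]' 0.9
python3 - <<'E'
from red import *
for c in ['scene','side','wrist']:
    im,d=grab_frame(c); red(c,im,.07,np.array([.434,-.179]))
    for r in pinpoint(c,'blue_ball_center')[:1]: print('blue',at_z(camera_info(c),r['position'],.07))
    cv2.imwrite(f'pics/{c}11.png',im)
a=cv2.imread('pics/scene11.png')[190:310,110:300]; b=cv2.imread('pics/side11.png')[150:270,270:460]
cv2.imwrite('pics/crop11.png',cv2.resize(np.hstack([a,b]),None,fx=2,fy=2))
E
```

```text
time: 16.18
tool_pos: [0.434, -0.1785, 0.2044]
tool_rot: [-0.001, -0.092, 0.996, 0.001]
contact_force: [-0.4, 0.4, 0.5]
gripper_width: 0.898
grasp_force: 0.0
scene [223 224  28  25 546] [ 0.4347 -0.1797  0.07  ] [[-0.1052 -0.2571]]
blue [ 0.59353194 -0.25497458  0.07      ]
side [351 208  24  23 431] [ 0.4348 -0.1792  0.07  ] [[-0.1051 -0.2566]]
blue [ 0.59075735 -0.26152581  0.07      ]
wrist [276 166  17  17 212] [ 0.3994 -0.2113  0.07  ] [[-0.1458 -0.2816]]
wrist [344 175  17  16 210] [ 0.396  -0.1564  0.07  ] [[-0.139  -0.2271]]
wrist [ 283  193   61   60 2851] [ 0.4341 -0.1812  0.07  ] [[-0.1061 -0.2585]]
blue [ 0.59328171 -0.26377472  0.07      ]
```

View pics/crop11.png

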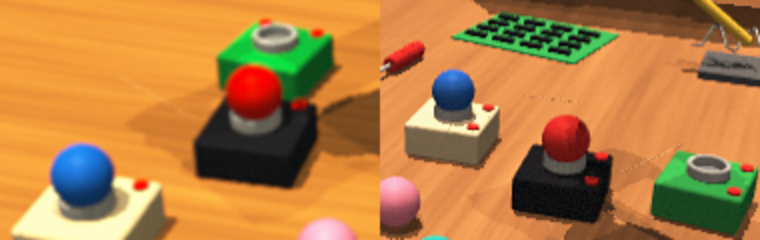

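The red ball rests in the black housing's cup (scene (237,236), side (363,219)). All views agree on about (0.4345, -0.180), and the blue ball hasn't moved.

```bash
python3 -c "from plant import job_done; print(job_done())"
```

```text
the job is handed in; nothing more can be done
None
```

The red ball was pushed through the track into the seat, then lifted into the black housing's cup and released. At the last look it rested there with the gripper clear and the blue ball in place. The job was handed in at about 16 s; no verdict was returned.

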